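Pack the probe-station spares, heaviest lowest

TASK

Pack the three probe-station parts into the open transit box as one stack, heaviest at the bottom and lightest on top: the steel magnetic base on the box floor, the aluminium adapter plate flat on the base, and the dark grey plastic cover, grip rib up, on the plate. Lay each lengthwise in the box and roughly centred on the one below, and set each down gently instead of dropping it. Leave the meter, the lens and the screwdriver where they are.

Things in the scene. Friction and masses are not known exactly. Their poses are not given: they have to be found in the camera images.
- box: Open-topped grey plastic transit box, fixed to the table, outside 190 (x) x 150 (y) x 87 mm high, walls 5 mm, floor 5 mm thick, so inside 180 x 140 x 82 mm deep. Origin: centre of its underside, on the table. Its long side is its x axis, z up. It stands in any of four places, turned up to 0.3 rad.
- base_c (a point): Magnetic base, the heaviest part (about 0.85 kg): bright steel block 90 (x) x 50 (y) x 34 mm high with flat top, thin brass lines, a lengthwise groove 18 mm wide and 8 mm deep in its underside, and a round switch knob (20 mm across, 12 mm long) on its +x end. Point: block centre, 17 mm above its underside. Axes: x along its length, z up. Starts upright on the table; grasp it across its 50 mm width.
- plate_c (a point): Adapter plate, the middle weight (about 0.38 kg): flat aluminium slab 140 (x) x 56 (y) x 20 mm thick, flat on both faces, with dark marks for eight screw holes and a slot on top. Point: its centre, 10 mm above its underside. Axes: x along its length, z up. Starts flat on the table; grasp it across its 56 mm width.
- cover_c (a point): Dust cover, the lightest part (about 0.09 kg): hollow dark grey plastic cover open below, 130 (x) x 80 (y) x 20 mm high, with a black grip rib on top in the middle, 60 mm long (x), 14 mm thick (y), 20 mm high, so 40 mm high in all. Point: on its centre line 20 mm above its lower edge, at the foot of the rib. Axes: x along its length, z up. Starts rib up on the table; pinch the rib across its 14 mm.
- meter: Bystander: hand-held meter in an orange holster, 180 x 85 x 45 mm, lying face up. Origin: centre of its underside; x along its length.
- lens: Bystander: standing steel microscope lens, 40 mm across, 56 mm high. Origin: centre of its underside.
- driver: Bystander: screwdriver 170 mm long lying flat to the left of the work. Origin: under its middle; x along its length.
Mind the look-alikes: they are no part of the job. Of the things like the part that bears plate_c, leave any that is orange; of the rest the larger one is meant.

How it is judged:
By the outcome, as a careful person would: the job done as asked, in the order asked, and still so for the second after the job is handed in, with the robot touching nothing.
It also fails if it takes over 69 s, if anything falls off the work surface, if the arm or the gripper's body presses on something with over 40 N, if the wrist force passes 120 N, or if a joint passes its speed limit or range.

ROBOT

A 7-joint arm with a two-finger parallel gripper is mounted at the origin on the work surface. World frame = base frame: x ahead of the robot, y to its left, z up, the work surface at z = 0. Lengths are in m, angles in degrees, forces in N, time in s.
With the tool pointing down it reaches from about 0.4 to 0.85 m from the base axis. Payload 6.9 kg.
Tool frame: the origin (TCP) lies at the very end of the fingers, on their centre line; the grasp point (between the pads) lies 19 mm behind it; z points along the fingers, y is the direction in which the jaws open and shut (so a half turn about z gives the same grasp; the last joint's range is limited). The gripper opens to 85 mm and grips with 20 to 120 N. Pads are 22 mm wide; open, the fingers measure 114 mm over their backs; the gripper's body (76 mm by 85 mm) begins 54 mm behind the grasp point. The pads swing forward as they close: fully open they stand 13 mm farther back than shut.
Start: joints at [69.357, 29.078, -13.613, 85.955, 7.202, 65.827, -8.869], TCP at [0.281, -0.558, 0.231] pointing down, gripper open.
Joint ranges: [-176.47, 176.47], [-13.61, 117.27], [-81.72, 77.17], [0.22, 143.17], [-87.28, 267.28], [10, 112.55], [-165.47, 165.47]. Speed limits (degrees/s): [136.94, 136.94, 180, 180, 180, 180, 180].

INTERFACE

Orientations are given as [roll, pitch, yaw] about the fixed x, y, z axes, in that order (R = Rz(yaw) Ry(pitch) Rx(roll)).
In Python, from rig import r gives the robot as it stands. The module is installed in compiled form; this text tells all that it offers.
- The arm moves only by the tool arm_command, never from a script. Its argument "steps" is a list of rows, each a list of 7 numbers: the shift along the tool's x, y, z in mm, then the turn, a rotation vector about the tool's x, y, z in degrees, then the closure, from -1 (fully open) to 1 (shut). A call has 1 to 8 rows; each row is the pose to reach, as a shift and turn from the pose measured when the call began, along the tool's axes at that moment; what a row does not reach only later rows make up. A row lasts 1/10 s, in which the tool goes at most 50 mm and 8.59 degrees, less where a joint would pass 70% of its speed; a pose out of reach is approached as far as the arm can. A call with a gripper value outside its range is refused whole. The fingers move at their own pace and stop on an object; "squeeze" is the grip in N (left out, the last holds). Time passes only in rows, so rows that repeat a pose let the fingers close. It gives the time, the measured TCP pose, the force and the opening at its end, in the units of the state.
- r.get_state(): the state, without advancing time (a new reading comes with each control period).
- r.capture(name): name is "scene" or "top" or "wrist"; returns (picture, depth): 400x640x3 uint8, red, green, blue; 400x640 float32, m along the optical axis (not along the pixel's ray), 0 where there is no reading.
- r.get_calibration(name): a dict with "mtx" (3x3 intrinsics, pixels), "pose" (4x4, takes a point from camera to world coordinates). Camera axes: x right, y down, z forward; pixel columns grow to the right and rows downward; lengths in m; the calibration is good to about 2 mm. A picture is of the moment at which its call begins: read the wrist's pose just before it. get_calibration takes no time and is no camera call; for the wrist camera it gives the pose at the moment of the call.
- r.close_job(): hands the job in, once; it reports no verdict.
Trained networks look in the newest picture that a camera, given by its name, has taken for a name from the list of things; names that differ only in an ending like _2 or _b are one class to them, and where a whole thing is asked for, a point or a joint stands for the part that bears it (a point fixed in the world has none). Each returns a list of dicts, best first, with "confidence" (0 to 1); they miss things now and then, are a little off and sometimes report something else, mostly with a low value. They report only what shows in the picture. A call takes as long as a camera call. They do not tell look-alikes from the thing itself.
- r.outline_of(camera, thing): "mask" (400x640 bool, what is visible of it) and "uv" ([column, row] in pixels, amid what is visible of it).
The state is a dict: "time": time; "joints": joint angles; "qd": joint speeds; "effort": joint torques, N m; "tcp_pos": TCP position; "tcp_rot": TCP orientation; "ft_force": force on the tool from outside, world axes, zero at the start; "moment": the same for the moment, N m; "width": opening from 0.0 (shut) to 1.0 (fully open).
Only numpy, scipy, OpenCV 4.12 (cv2) and the standard library are available. Lean on these libraries where they do the work, as an engineer would, in place of code of your own. Each camera call takes 0.05 s, during which the arm holds its last target. There are 200 camera calls.

## Working session

There is one attempt and no reset: what is moved stays moved. The work goes in short steps, Python scripts to look and compute and a tool call to move; the robot and the scene stay as the last step left them, time stands still between calls to the robot, and variables do not carry over. Pictures are saved under pics/ and viewed, about 8 in all and at most 12, crops included, and the job is handed in when it is done.

Besides the shell and the picture viewer there is one more tool, called by a JSON object that holds its "op" and its "data". arm_command: Moves the arm, as the interface text tells. Its arguments: {"type":"object","properties":{"steps":{"type":"array","items":{"type":"array","items":{"type":"number"}}},"squeeze":{"type":"number"}},"required":["steps"]}

```bash
mkdir -p pics; cat > h.py <<'E'
import numpy as np, cv2
from rig import r
from scipy.spatial.transform import Rotation as R
def cap(n,save=None):
    K=r.get_calibration(n); im,d=r.capture(n)
    if save: cv2.imwrite('pics/'+save,im[:,:,::-1])
    return im,d,np.array(K['mtx']),np.array(K['pose'])
def world(d,M,P):
    v,u=np.mgrid[:400,:640]
    c=np.stack([(u-M[0,2])/M[0,0]*d,(v-M[1,2])/M[1,1]*d,d],-1)
    w=c@P[:3,:3].T+P[:3,3]; w[d==0]=np.nan
    return w
def rect(p):
    (c,s,a)=cv2.minAreaRect((p[:,:2]*1000).astype(np.float32))
    if s[0]<s[1]: s=s[::-1]; a+=90
    a=(a+90)%180-90
    return np.round(c,1),np.round(s,1),round(a,1)
E
python3 - <<'E'
from h import *
print(r.get_state())
for n in ['top','scene']:
    im,d,M,P=cap(n,n+'1.png'); w=world(d,M,P); np.save(n+'.npy',w)
    print(n,P[:3,3].round(3))
    for t in ['box','base_c','plate_c','cover_c','meter','lens','driver']:
        for o in r.outline_of(n,t):
            m=o['mask']; p=w[m]; p=p[~np.isnan(p[:,2])]
            if len(p)<20: print(t,o['uv'],'few');continue
            zt=np.percentile(p[:,2],[5,50,95]).round(3)
            q=p[abs(p[:,2]-zt[1])<.006]
            print(t,round(o['confidence'],2),np.round(o['uv']),zt,rect(p),rect(q) if len(q)>5 else '')
E
```

```text
{'time': 0.0, 'joints': array([ 69.3583215 ,  29.12564827, -13.60915751,  86.00900786,
         7.20184646,  65.82772262,  -8.86969035]), 'qd': array([ 0.0637013 ,  0.02018442, -0.00644016, -0.06427081,  0.03156632,
       -0.01982561, -0.16696782]), 'effort': array([ 1.01245871e-03, -6.20584273e+01, -2.18707927e+00, -2.49647856e+01,
        1.24681857e-02,  1.18868187e-02,  3.82303256e-05]), 'tcp_pos': array([ 0.28039276, -0.55800204,  0.23042669]), 'tcp_rot': array([-1.79896453e+02,  1.86007290e-03,  2.66870177e+01]), 'ft_force': array([0.58486635, 0.01228949, 0.31273788]), 'moment': array([0.0503074 , 0.02779229, 0.02292219]), 'width': 0.9999723418620837}
top [ 0.459 -0.017  1.147]
box 0.69 [177. 264.] [0.001 0.007 0.087] (array([441.8, 363.6]), array([215.5, 195.9]), -6.9) (array([445.2, 361.7]), array([196.8, 195.3]), -10.4)
box 0.28 [357. 198.] [0.015 0.019 0.023] (array([ 627.6, -115.8]), array([139.1,  58.1]), -12.8) (array([ 628. , -114.6]), array([138.9,  55.8]), -12.6)
plate_c 0.72 [405. 193.] [0.006 0.014 0.017] (array([ 643.1, -254. ]), array([104. ,  46.1]), 33.2) (arra
[... 1658 characters left out ...]
, -139.1]), array([150. ,  59.5]), 84.8) (array([ 828.7, -143.9]), array([140.,  56.]), 84.1)
cover_c 0.95 [154. 281.] [0.014 0.02  0.039] (array([ 394.5, -340.9]), array([148.1,  83.3]), -13.2) (array([ 402.2, -341.7]), array([132.4,  79.8]), -12.8)
meter 0.96 [253. 169.] [0.014 0.037 0.043] (array([403.5,  32.1]), array([179.2, 106.4]), -88.5) (array([413.7,  33. ]), array([177.7,  84.2]), -88.4)
lens 0.78 [206. 215.] [0.008 0.044 0.056] (array([ 397.1, -144.1]), array([63.5, 44.2]), -75.1) (array([ 406.4, -156. ]), array([38.8, 31.4]), 73.0)
driver 0.66 [374. 129.] [0.006 0.02  0.025] (array([633.5, 353.1]), array([163.8,  31.7]), 88.0) (array([637. , 352.4]), array([162.6,  25.6]), 81.8)
```

View pics/top1.png

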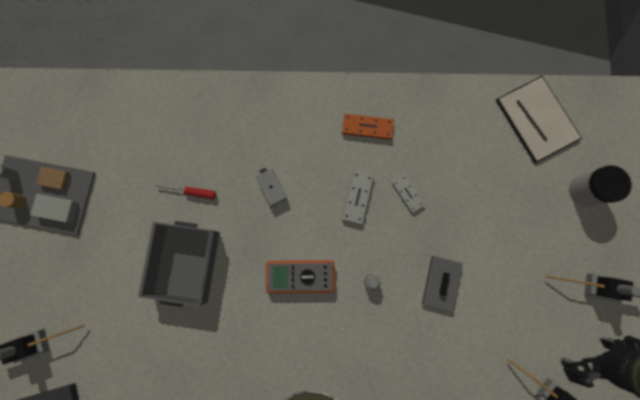

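View pics/scene1.png

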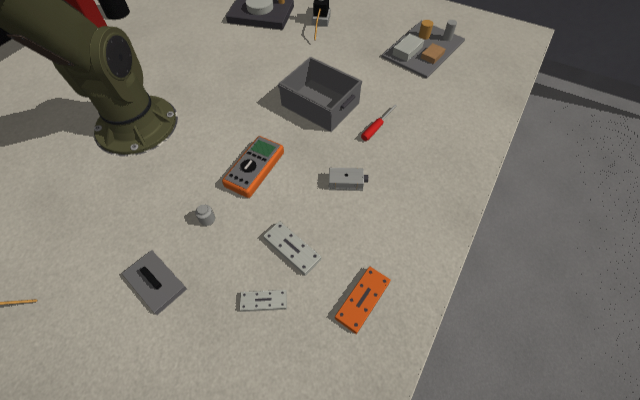

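The top view shows the box at (180,262), the base at (270,188) with its knob at (262,170), and the cover at (441,284). Three things look like the plate: orange at (368,126) top / (362,300) scene, small aluminium at (408,193) / (263,300), and large aluminium at (358,197) / (292,248). The large aluminium one fits, since it isn't orange, it is the larger of the other two, and it measures 139x56. I'll confirm that in a crop.

```bash
python3 - <<'E'
from h import *
im=cv2.imread('pics/scene1.png')[210:350,210:410]
cv2.imwrite('pics/crop1.png',cv2.resize(im,None,fx=4,fy=4,interpolation=2))
for n in ['top','scene']:
    w=np.load(n+'.npy')
    def reg(x0,x1,y0,y1,z0,z1):
        p=w.reshape(-1,3); p=p[~np.isnan(p[:,2])]
        return p[(p[:,0]>x0)&(p[:,0]<x1)&(p[:,1]>y0)&(p[:,1]<y1)&(p[:,2]>z0)&(p[:,2]<z1)]
    for nm,a in dict(box=(.3,.58,.2,.5,.079,.095),base=(.58,.73,.05,.2,.028,.04),baselow=(.58,.73,.05,.2,.01,.04),rib=(.33,.47,-.42,-.26,.033,.045),cov=(.3,.5,-.45,-.25,.014,.025),plate=(.53,.72,-.18,-.05,.013,.025)).items():
        p=reg(*a); print(n,nm,len(p),rect(p),p[:,2].mean().round(4), p[:,:2].mean(0).round(4))
E
```

```text
top box 915 (array([441.1, 345.6]), array([190.2, 160.2]), -6.8) 0.0853 [0.4371 0.3451]
top base 618 (array([653.8, 123.2]), array([103.1,  49.7]), 27.1) 0.0334 [0.6494 0.1209]
top baselow 653 (array([653.8, 123.2]), array([103.1,  49.7]), 27.1) 0.0328 [0.6491 0.1207]
top rib 133 (array([ 403.1, -339.4]), array([59.8, 14.9]), -11.4) 0.0389 [ 0.4032 -0.3391]
top cov 1376 (array([ 402.9, -339.8]), array([130.1,  81.7]), -12.6) 0.0193 [ 0.4025 -0.3387]
top plate 1048 (array([ 628.8, -114.9]), array([140.5,  55.8]), -12.7) 0.0194 [ 0.6276 -0.1146]
scene box 643 (array([442.1, 342.8]), array([192.5, 162.1]), -6.9) 0.0841 [0.444  0.3352]
scene base 592 (array([654.3, 120.3]), array([99.5, 53.9]), 29.9) 0.0328 [0.6513 0.1176]
scene baselow 746 (array([654.3, 120.4]), array([99.6, 53.9]), 29.9) 0.03 [0.654  0.1142]
scene rib 171 (array([ 402.9, -341.7]), array([61.5, 13.7]), -12.8) 0.0393 [ 0.4046 -0.342 ]
scene cov 1832 (array([ 402.1, -341.7]), array([132.6,  80. ]), -12.9) 0.0197 [ 0.4067 -0.3434]
scene plate 1323 (array([ 628.5, -117.3]), array([140.3,  56.9]), -13.1) 0.0193 [ 0.6308 -0.119 ]
```

View pics/crop1.png

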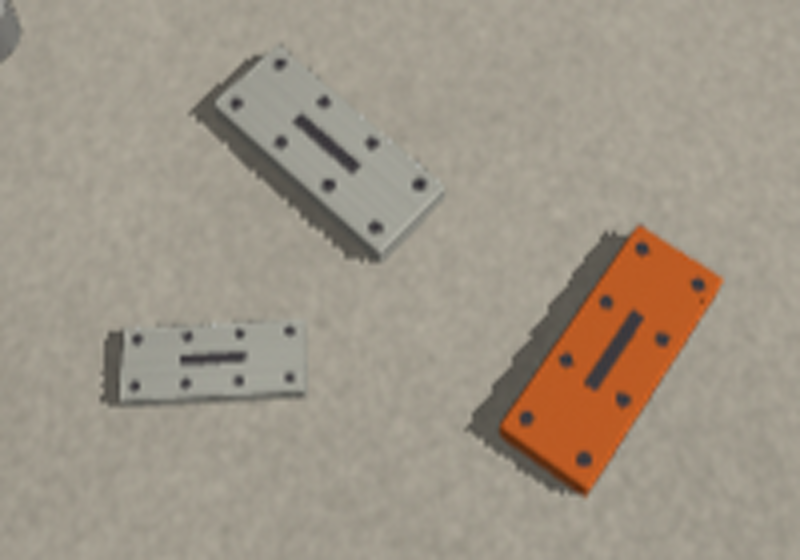

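The crop confirms it: the upper-left plate is large and aluminium, the lower-left one is smaller, and the right one is orange. I'll go over the base first.

```bash
cat >> h.py <<'E'
def go(x,y,z,yaw):
    s=r.get_state(); R0=R.from_euler('xyz',s['tcp_rot'],degrees=True)
    R1=R.from_euler('xyz',[180,0,yaw],degrees=True)
    d=R0.inv().apply(np.array([x,y,z])/1000-s['tcp_pos'])*1000
    print('t',round(s['time'],2),'pos',(s['tcp_pos']*1000).round(1),s['tcp_rot'].round(1),'w',round(s['width'],3),'F',s['ft_force'].round(1),'| MOVE',d.round(1),(R0.inv()*R1).as_rotvec(degrees=True).round(1))
E
python3 -c "
from h import *
go(640,110,210,28)"
```

```text
t 0.8 pos [ 280.7 -558.4  231.3] [180.    0.   26.7] w 0.994 F [-0.3  0.5  0.3] | MOVE [ 621.3 -435.8   21.3] [ 0.   0.  -1.3]
```

{"op": "arm_command", "data": {"steps": [[40,-28,1,0,0,0,-1],[80,-56,3,0,0,0,-1],[120,-84,4,0,0,0,-1],[160,-112,6,0,0,0,-1],[200,-140,7,0,0,0,-1],[240,-168,8,0,0,0,-1],[280,-196,10,0,0,0,-1],[320,-224,11,0,0,0,-1]]}}

```text
time: 1.6
tcp_pos: [0.4667, -0.2128, 0.2205]
tcp_rot: [180.0, -0.0, 26.7]
ft_force: [2.4, 0.2, -0.2]
width: 1.001
```

```bash
python3 -c "
from h import *
go(640,110,210,28)"
```

```text
t 1.6 pos [ 466.7 -212.8  220.5] [180.   -0.   26.7] w 1.001 F [ 2.4  0.2 -0.2] | MOVE [ 299.8 -210.7   10.5] [ 0.  -0.  -1.3]
```

{"op": "arm_command", "data": {"steps": [[40,-28,1,0,0,0,-1],[80,-56,3,0,0,0,-1],[120,-84,4,0,0,0,-1],[160,-112,6,0,0,0,-1],[200,-140,7,0,0,-1,-1],[240,-168,8,0,0,-1,-1],[280,-196,10,0,0,-1,-1],[300,-211,10,0,0,-1,-1]]}}

```text
time: 2.4
tcp_pos: [0.6408, 0.1158, 0.21]
tcp_rot: [-179.9, -0.1, 27.9]
ft_force: [0.4, 0.8, 0.2]
width: 0.996
```

```bash
cat >> h.py <<'E'
def look(thing,z0,z1,save=None):
    im,d,M,P=cap('wrist',save); w=world(d,M,P); np.save('wr.npy',w)
    for o in r.outline_of('wrist',thing):
        m=o['mask']; p=w[m]; p=p[~np.isnan(p[:,2])]
        q=p[(p[:,2]>z0)&(p[:,2]<z1)]
        if len(q)>20: print(thing,round(o['confidence'],2),np.round(o['uv']),len(q),rect(q),'mean',(q.mean(0)*1000).round(1))
E
python3 -c "
from h import *
look('base_c',.028,.04,'w1.png'); go(649,120,120,28)"
```

```text
t 2.5 pos [640.5 116.2 209.9] [-1.799e+02 -1.000e-01  2.800e+01] w 1.002 F [0.6 0.7 0.1] | MOVE [ 9.2  0.8 89.9] [-0.1 -0.1  0. ]
```

View pics/w1.png

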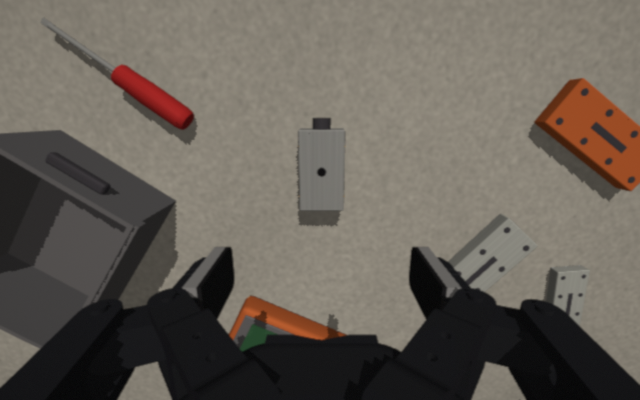

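The wrist view shows the base at columns 300-345, rows 128-211, with its knob at (321,123), well aligned with the jaws. The network missed it, so I'll measure from depth.

```bash
python3 -c "
from h import *
w=np.load('wr.npy'); m=np.zeros((400,640),bool); m[100:240,280:365]=1
p=w[m]; p=p[~np.isnan(p[:,2])]
q=p[(p[:,2]>.030)&(p[:,2]<.04)]; print(len(q),rect(q),(q.mean(0)*1000).round(1))
go(649,120,120,28)"
```

```text
3787 (array([654.7, 121.9]), array([101. ,  50.6]), 27.9) [652.4 120.6  34.5]
t 2.5 pos [640.5 116.2 209.9] [-1.799e+02 -1.000e-01  2.800e+01] w 1.002 F [0.6 0.7 0.1] | MOVE [ 9.2  0.8 89.9] [-0.1 -0.1  0. ]
```

{"op": "arm_command", "data": {"steps": [[10,1.5,40,0,0,0,-1],[10,1.5,80,0,0,0,-1],[10,1.5,120,0,0,0,-1],[10,1.5,155,0,0,0,-1],[10,1.5,180,0,0,0,-1],[10,1.5,195,0,0,0,-1],[10,1.5,203,0,0,0,-1],[10,1.5,206,0,0,0,-1]]}}

```text
time: 3.3
tcp_pos: [0.6503, 0.1198, 0.0039]
tcp_rot: [-179.9, -0.1, 28.0]
ft_force: [-0.5, 0.7, -0.3]
width: 0.996
```

{"op": "arm_command", "data": {"steps": [[0,0,0,0,0,0,0.3],[0,0,0,0,0,0,1],[0,0,0,0,0,0,1],[0,0,0,0,0,0,1],[0,0,0,0,0,0,1],[0,0,0,0,0,0,1]], "squeeze": 90}}

```text
time: 3.9
tcp_pos: [0.651, 0.1206, 0.0057]
tcp_rot: [-179.9, -0.2, 28.0]
ft_force: [-2.0, 0.4, 6.8]
width: 0.568
```

{"op": "arm_command", "data": {"steps": [[0,0,-5,0,0,0,1],[0,0,-15,0,0,0,1],[0,0,-35,0,0,0,1],[0,0,-65,0,0,0,1],[0,0,-105,0,0,0,1],[0,0,-145,0,0,0,1],[0,0,-185,0,0,0,1],[0,0,-200,0,0,0,1]]}}

```text
time: 4.7
tcp_pos: [0.6516, 0.1202, 0.2108]
tcp_rot: [-180.0, -0.6, 28.0]
ft_force: [0.8, 0.8, -7.6]
width: 0.569
```

```bash
python3 -c "
from h import *
go(441.5,344,205,-6.8)"
```

```text
t 4.7 pos [651.6 120.2 210.8] [-180.    -0.6   28. ] w 0.569 F [ 0.8  0.8 -7.6] | MOVE [ -80.4 -296.2    5.1] [-0.2 -0.5 34.8]
```

{"op": "arm_command", "data": {"steps": [[-8,-30,1,0,0,4,1],[-20,-74,1,0,0,9,1],[-31,-114,2,0,0,14,1],[-42,-154,3,0,0,19,1],[-53,-194,4,0,0,24,1],[-64,-234,5,0,0,29,1],[-73,-268,5,0,0,33,1],[-80,-296,5,0,0,35,1]]}}

```text
time: 5.5
tcp_pos: [0.4392, 0.3454, 0.2055]
tcp_rot: [-179.7, -0.4, -7.0]
ft_force: [0.9, 1.2, -7.8]
width: 0.569
```

```bash
python3 -c "
from h import *
im,d,M,P=cap('wrist','w2.png'); w=world(d,M,P)
p=w.reshape(-1,3);p=p[~np.isnan(p[:,2])]
b=p[(p[:,0]>.3)&(p[:,0]<.6)&(p[:,1]>.22)&(p[:,1]<.47)]
q=b[(b[:,2]>.082)&(b[:,2]<.092)];print('rim',len(q),rect(q))
q=b[(b[:,2]>.0)&(b[:,2]<.012)];print('floor',len(q),rect(q))
go(441.5,344,120,-6.8)"
```

```text
rim 4917 (array([458.9, 342.3]), array([159. , 156.3]), 83.1)
floor 22845 (array([450., 345.]), array([300., 250.]), -0.0)
t 5.55 pos [435.  350.3 205.6] [-179.5   -0.2   -6.7] w 0.565 F [-5.2  4.9 -8.3] | MOVE [ 6.9  6.3 85.6] [-0.5 -0.2  0.1]
```

View pics/w2.png

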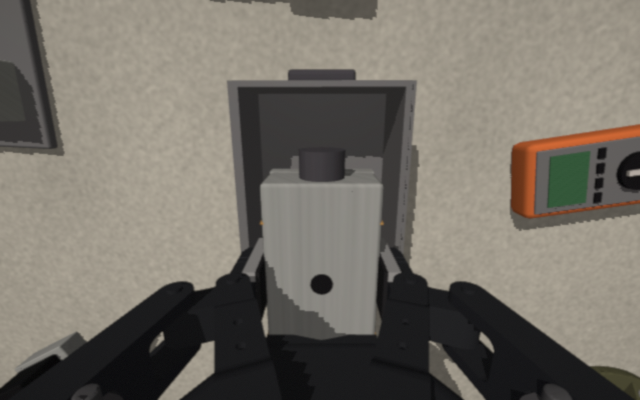

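The base is held squarely and the box is beneath it: rim columns 230-415, +x rim at row 85. The rim measurement agrees with a centre of (441.5, 344). I'll lower it.

{"op": "arm_command", "data": {"steps": [[7,6,2,0,0,0,1],[7,6,20,0,0,0,1],[7,6,50,0,0,0,1],[7,6,80,0,0,0,1],[7,6,110,0,0,0,1],[7,6,130,0,0,0,1],[7,6,140,0,0,0,1],[7,6,140,0,0,0,1]]}}

```text
time: 6.35
tcp_pos: [0.4417, 0.3435, 0.0645]
tcp_rot: [-179.6, -0.1, -6.8]
ft_force: [-0.2, -0.6, -9.0]
width: 0.569
```

```bash
python3 -c "
from h import *
go(442.5,344,13,-6.8)"
```

```text
t 6.35 pos [441.7 343.5  64.5] [-1.796e+02 -1.000e-01 -6.800e+00] w 0.569 F [-0.2 -0.6 -9. ] | MOVE [ 0.6 -0.2 51.5] [-0.4 -0.1  0. ]
```

{"op": "arm_command", "data": {"steps": [[1,0,15,0,0,0,1],[1,0,28,0,0,0,1],[1,0,38,0,0,0,1],[1,0,44,0,0,0,1],[1,0,48,0,0,0,1],[1,0,50,0,0,0,1],[1,0,51,0,0,0,1],[1,0,51,0,0,0,1]]}}

```text
time: 7.15
tcp_pos: [0.443, 0.3439, 0.0137]
tcp_rot: [-179.6, -0.1, -6.8]
ft_force: [0.8, -0.6, -8.3]
width: 0.57
```

{"op": "arm_command", "data": {"steps": [[0,0,1,0,0,0,1],[0,0,2,0,0,0,1],[0,0,2,0,0,0,1]]}}

```text
time: 7.45
tcp_pos: [0.443, 0.3439, 0.0117]
tcp_rot: [-179.6, -0.1, -6.8]
ft_force: [-0.2, -0.1, -7.3]
width: 0.565
```

{"op": "arm_command", "data": {"steps": [[0,0,0.5,0,0,0,1],[0,0,1,0,0,0,1],[0,0,1.3,0,0,0,1],[0,0,1.3,0,0,0,1]]}}

```text
time: 7.85
tcp_pos: [0.443, 0.3439, 0.0108]
tcp_rot: [-179.6, -0.1, -6.8]
ft_force: [-0.5, -1.2, -2.2]
width: 0.567
```

Contact: the load is coming off the wrist. I'll release and lift.

{"op": "arm_command", "data": {"steps": [[0,0,0.5,0,0,0,1],[0,0,0.5,0,0,0,0.2],[0,0,0.5,0,0,0,-0.4],[0,0,0.5,0,0,0,-0.4],[0,0,0.5,0,0,0,-0.4]]}}

```text
time: 8.35
tcp_pos: [0.4435, 0.3444, 0.0105]
tcp_rot: [-179.5, -0.2, -6.8]
ft_force: [-0.2, 0.2, 0.7]
width: 0.699
```

{"op": "arm_command", "data": {"steps": [[0,0,-10,0,0,0,-0.4],[0,0,-30,0,0,0,-0.4],[0,0,-65,0,0,0,-0.4],[0,0,-105,0,0,0,-0.4],[0,0,-145,0,0,0,-1],[0,0,-185,0,0,0,-1],[0,0,-200,0,0,0,-1],[0,0,-200,0,0,0,-1]]}}

```text
time: 9.15
tcp_pos: [0.4438, 0.3438, 0.2141]
tcp_rot: [-179.3, -0.4, -6.8]
ft_force: [-0.1, -0.4, -0.0]
width: 0.999
```

```bash
python3 -c "
from h import *
im,d,M,P=cap('top'); w=world(d,M,P)
im,d,M,P=cap('wrist','w3.png'); w2=world(d,M,P)
for w in (w,w2):
  p=w.reshape(-1,3);p=p[~np.isnan(p[:,2])]
  b=p[(p[:,0]>.36)&(p[:,0]<.52)&(p[:,1]>.29)&(p[:,1]<.40)]
  q=b[(b[:,2]>.034)&(b[:,2]<.043)]
  if len(q)>9:print('base',len(q),rect(q),(q.mean(0)*1000).round(1))
go(620,-108,205,-12.8)"
```

```text
base 550 (array([446.7, 342.2]), array([101.8,  51.3]), -6.6) [444.  339.5  38.3]
base 3805 (array([447.7, 342. ]), array([102.1,  50.5]), -6.5) [445.7 342.   39.4]
t 9.25 pos [442.5 342.6 210.6] [-179.5   -0.2   -6.8] w 1.002 F [-0.1 -0.1  0. ] | MOVE [229.4 426.5   2.7] [-0.5 -0.2  6. ]
```

The base sits flat in the box (top at z=39 mm, yaw -6.5°, block centre about (441.3, 342.8)). Next is the plate.

{"op": "arm_command", "data": {"steps": [[20,37,0,0,0,1,-1],[40,74,0,0,0,2,-1],[60,112,1,0,0,3,-1],[80,149,1,0,0,4,-1],[100,186,1,0,0,5,-1],[120,223,1,0,0,6,-1],[140,260,1,0,0,6,-1],[160,297,2,0,0,6,-1]]}}

```text
time: 10.05
tcp_pos: [0.566, 0.0271, 0.205]
tcp_rot: [-179.5, 0.0, -12.8]
ft_force: [0.5, 0.7, -0.0]
width: 1.002
```

{"op": "arm_command", "data": {"steps": [[10,33,1,0,0,0,-1],[24,67,1,0,0,0,-1],[40,100,1,0,0,0,-1],[50,121,1,0,0,0,-1],[55,136,1,0,0,0,-1],[55,136,1,0,0,0,-1]]}}

```text
time: 10.65
tcp_pos: [0.5888, -0.1201, 0.2014]
tcp_rot: [-179.6, 0.1, -13.0]
ft_force: [0.1, 0.1, -0.4]
width: 1.002
```

```bash
python3 -c "
from h import *
look('plate_c',.012,.026,'w4.png'); go(628.6,-116,2,-12.8)"
```

```text
plate_c 0.9 [434. 103.] 3837 (array([ 641.6, -254. ]), array([100.8,  41. ]), 32.8) mean [ 643.1 -252.9   15. ]
plate_c 0.65 [308. 142.] 6624 (array([ 628.3, -116.7]), array([138.5,  56. ]), -12.7) mean [ 632.5 -117.6   20.6]
t 10.75 pos [ 589.2 -116.3  202.1] [-1.795e+02  1.000e-01 -1.270e+01] w 1.0 F [ 0.7 -0.6  0.4] | MOVE [ 38.8  -7.1 200.1] [-0.5  0.1  0.1]
```

{"op": "arm_command", "data": {"steps": [[20,-3,30,0,0,0,-1],[39,-6.5,65,-0.5,0,0,-1],[39,-6.5,105,-0.5,0,0,-1],[39,-6.5,145,-0.5,0,0,-1],[39,-6.5,175,-0.5,0,0,-1],[39,-6.5,192,-0.5,0,0,-1],[39,-6.5,199,-0.5,0,0,-1],[39,-6.5,201,-0.5,0,0,-1]]}}

```text
time: 11.55
tcp_pos: [0.6284, -0.1148, 0.0007]
tcp_rot: [-179.9, 0.2, -12.6]
ft_force: [-1.2, 0.0, 0.9]
width: 0.998
```

{"op": "arm_command", "data": {"steps": [[0,0,0,0,0,0,0],[0,0,0,0,0,0,1],[0,0,0,0,0,0,1],[0,0,0,0,0,0,1],[0,0,0,0,0,0,1],[0,0,0,0,0,0,1]], "squeeze": 80}}

```text
time: 12.15
tcp_pos: [0.6295, -0.1146, 0.0025]
tcp_rot: [-179.9, 0.0, -12.6]
ft_force: [-0.6, 2.1, 6.3]
width: 0.628
```

{"op": "arm_command", "data": {"steps": [[0,0,-5,0,0,0,1],[0,0,-15,0,0,0,1],[0,0,-35,0,0,0,1],[0,0,-65,0,0,0,1],[0,0,-105,0,0,0,1],[0,0,-145,0,0,0,1],[0,0,-185,0,0,0,1],[0,0,-200,0,0,0,1]]}}

```text
time: 12.95
tcp_pos: [0.631, -0.1152, 0.2082]
tcp_rot: [-179.9, -0.4, -12.6]
ft_force: [0.8, 0.1, -3.8]
width: 0.634
```

```bash
python3 -c "
from h import *
im,d,M,P=cap('wrist','w5.png'); w=world(d,M,P)
m=np.zeros((400,640),bool); m[60:400,180:460]=1
p=w[m];p=p[~np.isnan(p[:,2])]
q=p[(p[:,2]>.2)&(p[:,2]<.24)&(abs(p[:,0]-.64)<.1)]
print(len(q),(q.mean(0)*1000).round(1))
go(442,343,210,-6.6)"
```

```text
28294 [ 651.2 -120.8  226.6]
t 13.0 pos [ 631.4 -115.3  209.1] [-179.9   -0.5  -12.6] w 0.632 F [-0.1  0.9 -0.9] | MOVE [-284.8 -405.9   -2.4] [-0.1 -0.5 -6. ]
```

View pics/w5.png

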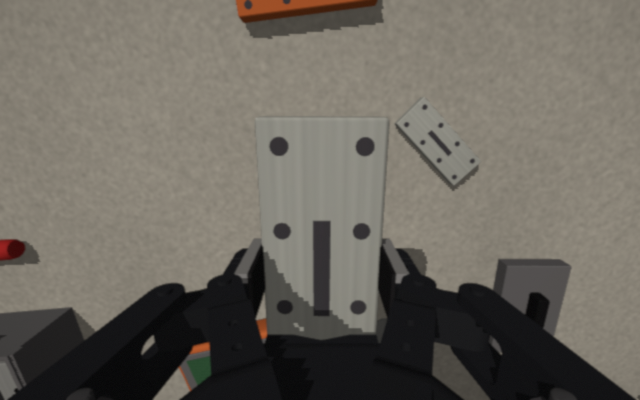

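The plate is held square, spanning columns 257-387. On to the box.

{"op": "arm_command", "data": {"steps": [[-15,-21,0,0,0,0,1],[-42,-60,-1,0,0,-1,1],[-70,-100,-1,0,0,-2,1],[-98,-140,-1,0,0,-3,1],[-126,-180,-2,0,0,-4,1],[-154,-220,-2,0,0,-5,1],[-182,-260,-2,0,0,-6,1],[-210,-300,-2,0,0,-6,1]]}}

```text
time: 13.8
tcp_pos: [0.4904, 0.2246, 0.2098]
tcp_rot: [-180.0, -0.5, -6.6]
ft_force: [1.5, -0.2, -3.7]
width: 0.631
```

```bash
python3 -c "
from h import *
go(442.5,342.6,180,-6.6)"
```

```text
t 13.8 pos [490.4 224.6 209.8] [-180.    -0.5   -6.6] w 0.631 F [ 1.5 -0.2 -3.7] | MOVE [ -61.4 -111.7   29.4] [-0.  -0.5  0. ]
```

{"op": "arm_command", "data": {"steps": [[-20,-36,0,0,0,0,1],[-40,-70,0,0,-0.5,0,1],[-54,-96,0,0,-0.5,0,1],[-61,-110,10,0,-0.5,0,1],[-61,-112,20,0,-0.5,0,1],[-61,-112,30,0,-0.5,0,1],[-61,-112,30,0,-0.5,0,1]]}}

```text
time: 14.5
tcp_pos: [0.4429, 0.3404, 0.1774]
tcp_rot: [179.8, 0.2, -6.7]
ft_force: [-0.3, 0.1, -1.3]
width: 0.634
```

```bash
python3 -c "
from h import *
im,d,M,P=cap('wrist','w6.png'); w=world(d,M,P)
m=np.zeros((400,640),bool); m[100:340,270:370]=1
p=w[m];p=p[~np.isnan(p[:,2])]
z=r.get_state()['tcp_pos'][2]
q=p[(p[:,2]>z+.0)&(p[:,2]<z+.035)]
print('level', np.linalg.lstsq(np.c_[q[:,:2],np.ones(len(q))],q[:,2],rcond=None)[0], q[:,2].mean()-z,q[:,0].max(),rect(q))
go(442.5,342.6,44,-6.6)"
```

```text
level [-0.00558222 -0.00336213  0.19912708] 0.0170754524261362 0.5143189979455898 (array([457.3, 338.6]), array([109.9,  50.3]), -6.8)
t 14.55 pos [443.3 340.7 178.3] [ 1.799e+02  1.000e-01 -6.700e+00] w 0.634 F [ 0.9  0.4 -2.6] | MOVE [ -0.7  -2.  134.3] [ 0.1  0.1 -0.1]
```

{"op": "arm_command", "data": {"steps": [[-1,-2,20,0,0,0,1],[-1,-2,50,0,0,0,1],[-1,-2,80,0,0,0,1],[-1,-2,105,0,0,0,1],[-1,-2,120,0,0,0,1],[-1,-2,129,0,0,0,1],[-1,-2,133,0,0,0,1],[-1,-2,134,0,0,0,1]]}}

```text
time: 15.35
tcp_pos: [0.4428, 0.3425, 0.0446]
tcp_rot: [179.9, 0.1, -6.8]
ft_force: [-0.1, -0.1, -2.5]
width: 0.634
```

{"op": "arm_command", "data": {"steps": [[0,0,0.5,0,0,0,1],[0,0,1,0,0,0,1],[0,0,1.5,0,0,0,1],[0,0,1.5,0,0,0,1]]}}

```text
time: 15.75
tcp_pos: [0.4429, 0.3426, 0.0434]
tcp_rot: [179.9, 0.1, -6.8]
ft_force: [0.1, -0.5, -2.7]
width: 0.632
```

{"op": "arm_command", "data": {"steps": [[0,0,0.5,0,0,0,1],[0,0,1,0,0,0,1],[0,0,1.5,0,0,0,1],[0,0,1.5,0,0,0,1]]}}

```text
time: 16.15
tcp_pos: [0.4428, 0.3425, 0.0418]
tcp_rot: [179.9, 0.1, -6.8]
ft_force: [-0.4, -0.2, -2.8]
width: 0.63
```

{"op": "arm_command", "data": {"steps": [[0,0,0.4,0,0,0,1],[0,0,0.4,0,0,0,1]]}}

```text
time: 16.35
tcp_pos: [0.4428, 0.3426, 0.0416]
tcp_rot: [179.9, 0.1, -6.8]
ft_force: [-1.0, -1.1, -0.2]
width: 0.634
```

{"op": "arm_command", "data": {"steps": [[0,0,0.4,0,0,0,1],[0,0,0.4,0,0,0,0.2],[0,0,0.4,0,0,0,-0.5],[0,0,0.4,0,0,0,-0.5],[0,0,0.4,0,0,0,-0.5]]}}

```text
time: 16.85
tcp_pos: [0.443, 0.3427, 0.0411]
tcp_rot: [180.0, 0.1, -6.8]
ft_force: [-0.0, -0.3, -0.4]
width: 0.747
```

{"op": "arm_command", "data": {"steps": [[0,0,-10,0,0,0,-0.5],[0,0,-30,0,0,0,-0.5],[0,0,-65,0,0,0,-0.5],[0,0,-105,0,0,0,-0.5],[0,0,-145,0,0,0,-1],[0,0,-165,0,0,0,-1],[0,0,-170,0,0,0,-1],[0,0,-170,0,0,0,-1]]}}

```text
time: 17.65
tcp_pos: [0.4433, 0.3429, 0.2119]
tcp_rot: [-180.0, -0.0, -6.8]
ft_force: [0.4, 0.2, -0.9]
width: 0.999
```

```bash
python3 -c "
from h import *
im,d,M,P=cap('top'); w=world(d,M,P)
im,d,M,P=cap('wrist','w7.png'); w2=world(d,M,P)
for w in (w,w2):
  p=w.reshape(-1,3);p=p[~np.isnan(p[:,2])]
  b=p[(p[:,0]>.36)&(p[:,0]<.52)&(p[:,1]>.29)&(p[:,1]<.40)]
  q=b[(b[:,2]>.053)&(b[:,2]<.064)]
  if len(q)>9:print('plate',len(q),rect(q),(q.mean(0)*1000).round(1),np.linalg.lstsq(np.c_[q[:,:2],np.ones(len(q))],q[:,2],rcond=None)[0])
go(402.5,-340.5,210,-12.8)"
```

```text
plate 1037 (array([441.2, 341.6]), array([139.9,  58.1]), -7.2) [442.8 338.9  58.4] [-0.00094514  0.00048959  0.05869441]
plate 7254 (array([442.1, 341.2]), array([139.2,  56.1]), -6.8) [447.1 340.6  59.6] [-0.00096567 -0.00076255  0.06027344]
t 17.75 pos [442.6 342.3 210. ] [ 1.799e+02  1.000e-01 -6.800e+00] w 0.999 F [ 0.2 -0.2 -0.1] | MOVE [ 40.5 682.8   1.5] [0.1 0.1 6. ]
```

The plate lies flat (top z=59, tilt about 0) and centred within 1-2 mm. Next is the cover, bowing outward on the way to keep within reach.

{"op": "arm_command", "data": {"steps": [[15,40,0,0,0,0,-1],[30,85,0,0,0,1,-1],[45,130,0,0,0,2,-1],[60,175,0,0,0,3,-1],[70,220,0,0,0,4,-1],[80,265,0,0,0,5,-1],[85,310,0,0,0,6,-1],[90,355,0,0,0,6,-1]]}}

```text
time: 18.55
tcp_pos: [0.4893, -0.0227, 0.2092]
tcp_rot: [179.8, 0.3, -12.8]
ft_force: [0.1, -0.3, -0.0]
width: 1.001
```

```bash
python3 -c "
from h import *
go(395,-335,210,-12.8)"
```

```text
t 18.55 pos [489.3 -22.7 209.2] [179.8   0.3 -12.8] w 1.001 F [ 0.1 -0.3 -0. ] | MOVE [-2.280e+01  3.254e+02  3.000e-01] [0.2 0.3 0. ]
```

{"op": "arm_command", "data": {"steps": [[-3,45,0,0,0,0,-1],[-6,90,0,0,0,0,-1],[-9,135,0,0,0,0,-1],[-12,180,0,0,0,0,-1],[-15,225,0,0,0,0,-1],[-19,270,0,0,0,0,-1],[-22,305,0,0,0,0,-1],[-23,325,0,0,0,0,-1]]}}

```text
time: 19.35
tcp_pos: [0.3923, -0.3374, 0.2086]
tcp_rot: [179.8, 0.5, -13.0]
ft_force: [0.3, 0.6, -1.0]
width: 0.999
```

```bash
python3 -c "
from h import *
look('cover_c',.033,.046,'w8.png')
w=np.load('wr.npy');p=w.reshape(-1,3);p=p[~np.isnan(p[:,2])]
b=p[(p[:,0]>.3)&(p[:,0]<.5)&(p[:,1]>-.43)&(p[:,1]<-.25)]
for z in ((.014,.026),(.034,.046)):
  q=b[(b[:,2]>z[0])&(b[:,2]<z[1])]
  if len(q)>9: print(len(q),rect(q),q[:,2].mean())
go(402.5,-340.5,15,-12.8)"
```

```text
cover_c 0.65 [318. 162.] 713 (array([ 402.5, -341. ]), array([59.3, 13.2]), -12.7) mean [ 403.4 -341.4   40.1]
7330 (array([ 401.7, -341.4]), array([129.6,  80.2]), -12.8) 0.020581504121401452
709 (array([ 402.5, -341. ]), array([59.3, 13.2]), -12.7) 0.04017585082511995
t 19.45 pos [ 392.5 -337.5  208.5] [179.8   0.5 -13.1] w 0.999 F [-0.7  0.4  0.4] | MOVE [ 11.9   0.  193.4] [ 0.2  0.5 -0.3]
```

View pics/w8.png

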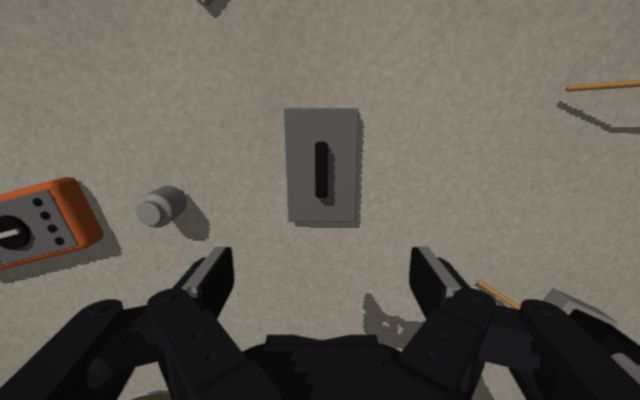

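The wrist view shows the cover at (322,165) with its rib at (321,170), parallel to the jaws. I'll pinch the rib with the tips just above the lid.

{"op": "arm_command", "data": {"steps": [[6,0,25,0,0,0,-1],[12,0.5,60,0,0.5,0,-0.5],[12,0.5,100,0,0.5,0,0],[12,0.5,135,0,0.5,0,0],[12,0.5,160,0,0.5,0,0],[12,0.5,176,0,0.5,0,0],[12,0.5,182,0,0.5,0,0],[12,0.5,185,0,0.5,0,0]]}}

```text
time: 20.25
tcp_pos: [0.4024, -0.3397, 0.0225]
tcp_rot: [179.9, 0.1, -13.0]
ft_force: [-0.1, -0.8, -1.2]
width: 0.498
```

{"op": "arm_command", "data": {"steps": [[0,0,0,0,0,0,0.5],[0,0,0,0,0,0,0.8],[0,0,0,0,0,0,1],[0,0,0,0,0,0,1],[0,0,0,0,0,0,1],[0,0,0,0,0,0,1],[0,0,0,0,0,0,1]], "squeeze": 35}}

```text
time: 20.95
tcp_pos: [0.4028, -0.34, 0.0232]
tcp_rot: [179.9, -0.0, -13.0]
ft_force: [0.0, 0.8, 6.0]
width: 0.155
```

{"op": "arm_command", "data": {"steps": [[0,0,-5,0,0,0,1],[0,0,-15,0,0,0,1],[0,0,-35,0,0,0,1],[0,0,-65,0,0,0,1],[0,0,-105,0,0,0,1],[0,0,-145,0,0,0,1],[0,0,-175,0,0,0,1],[0,0,-185,0,0,0,1]]}}

```text
time: 21.75
tcp_pos: [0.4038, -0.3404, 0.2122]
tcp_rot: [179.7, -0.3, -13.1]
ft_force: [0.5, 0.1, -1.2]
width: 0.154
```

```bash
python3 -c "
from h import *
im,d,M,P=cap('wrist','w9.png'); w=world(d,M,P)
p=w.reshape(-1,3);p=p[~np.isnan(p[:,2])]; s=r.get_state(); z=s['tcp_pos'][2]
q=p[(abs(p[:,2]-z+.003)<.006)&(abs(p[:,0]-s['tcp_pos'][0])<.09)&(abs(p[:,1]-s['tcp_pos'][1])<.07)]
print(len(q),rect(q),q[:,2].mean()-z,np.linalg.lstsq(np.c_[q[:,:2],np.ones(len(q))],q[:,2],rcond=None)[0])
go(490,0,210,-12.8)"
```

```text
19743 (array([ 406.7, -342.2]), array([122.9,  80.4]), -12.9) -0.002246376922494492 [ 0.00275543 -0.00458975  0.20694264]
t 21.8 pos [ 403.8 -340.4  212. ] [179.7  -0.3 -13.1] w 0.155 F [ 0.6 -0.2 -0.2] | MOVE [ 7.100e+00 -3.511e+02  3.000e-01] [ 0.3 -0.3 -0.3]
```

View pics/w9.png

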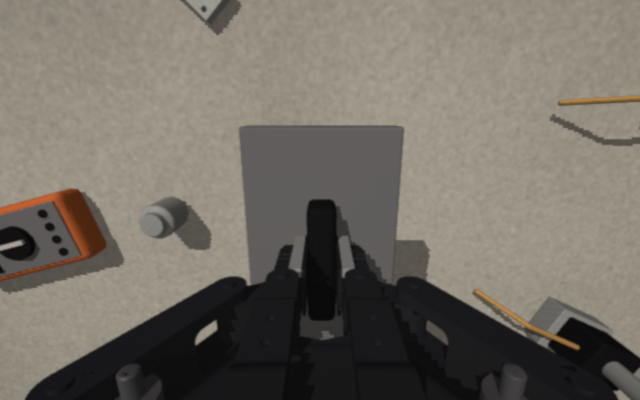

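The cover is held level by its rib, spanning columns 242-403. I'll carry it the same way back at a moderate pace.

{"op": "arm_command", "data": {"steps": [[0,-15,0,0,0,0,1],[1,-55,0,0,0,0,1],[2,-100,0,0,0,0,1],[3,-145,0,0,0,0,1],[4,-190,0,0,0,0,1],[5,-235,0,0,0,0,1],[6,-280,0,0,0,0,1],[7,-320,0,0,0,0,1]]}}

```text
time: 22.6
tcp_pos: [0.4817, -0.0266, 0.2088]
tcp_rot: [179.7, -0.1, -12.9]
ft_force: [0.6, -0.0, -1.4]
width: 0.149
```

```bash
python3 -c "
from h import *
go(443,342,205,-6.9)"
```

```text
t 22.6 pos [481.7 -26.6 208.8] [ 1.797e+02 -1.000e-01 -1.290e+01] w 0.149 F [ 0.6 -0.  -1.4] | MOVE [-120.3 -350.6    1.9] [ 0.3 -0.1 -6. ]
```

{"op": "arm_command", "data": {"steps": [[-15,-45,0,0,0,-1,1],[-30,-90,0,0,0,-2,1],[-46,-135,0,0,0,-3,1],[-62,-180,0,0,0,-4,1],[-77,-225,0,0,0,-5,1],[-93,-270,1,0,0,-6,1],[-107,-310,2,0,0,-6,1],[-115,-335,2,0,0,-6,1]]}}

```text
time: 23.4
tcp_pos: [0.4412, 0.3297, 0.203]
tcp_rot: [179.7, 0.1, -6.7]
ft_force: [-0.1, 0.2, -0.1]
width: 0.149
```

{"op": "arm_command", "data": {"steps": [[-2,-14,0,0,0,0,1],[-2,-14,0,0,0,0,1]]}}

```text
time: 23.6
tcp_pos: [0.4383, 0.3465, 0.2011]
tcp_rot: [179.6, 0.3, -6.4]
ft_force: [-0.6, -0.7, -0.2]
width: 0.157
```

```bash
python3 -c "
from h import *
go(443,341.7,84.5,-6.9)"
```

```text
t 23.6 pos [438.3 346.5 201.1] [179.6   0.3  -6.4] w 0.157 F [-0.6 -0.7 -0.2] | MOVE [  5.8   3.5 116.6] [0.4 0.3 0.5]
```

{"op": "arm_command", "data": {"steps": [[6,3.5,3,0.4,0.3,0.5,1],[6,3.5,15,0.4,0.3,0.5,1],[6,3.5,40,0.4,0.3,0.5,1],[6,3.5,68,0.4,0.3,0.5,1],[6,3.5,90,0.4,0.3,0.5,1],[6,3.5,106,0.4,0.3,0.5,1],[6,3.5,114,0.4,0.3,0.5,1],[6,3.5,116,0.4,0.3,0.5,1]]}}

```text
time: 24.4
tcp_pos: [0.4431, 0.34, 0.084]
tcp_rot: [179.9, 0.1, -7.0]
ft_force: [0.1, 0.1, -0.3]
width: 0.155
```

{"op": "arm_command", "data": {"steps": [[0,0,0.5,0,0,0,1],[0,0,1,0,0,0,1],[0,0,1.5,0,0,0,1],[0,0,1.5,0,0,0,1]]}}

```text
time: 24.8
tcp_pos: [0.4433, 0.3402, 0.083]
tcp_rot: [180.0, 0.0, -7.0]
ft_force: [1.0, -0.9, -1.9]
width: 0.156
```

{"op": "arm_command", "data": {"steps": [[0,0,0.5,0,0,0,1],[0,0,0.9,0,0,0,1],[0,0,0.9,0,0,0,1],[0,0,0.9,0,0,0,1]]}}

```text
time: 25.2
tcp_pos: [0.4434, 0.3404, 0.0822]
tcp_rot: [180.0, 0.0, -7.0]
ft_force: [0.6, 0.0, 0.5]
width: 0.156
```

{"op": "arm_command", "data": {"steps": [[0,0,0.4,0,0,0,1],[0,0,0.4,0,0,0,1]]}}

```text
time: 25.4
tcp_pos: [0.4434, 0.3404, 0.0822]
tcp_rot: [-180.0, 0.0, -7.0]
ft_force: [-1.1, -1.5, 5.1]
width: 0.154
```

Contact is clear: +5 N, and the tool has stopped at 82.2 mm. I'll open a little and withdraw.

{"op": "arm_command", "data": {"steps": [[0,0,0,0,0,0,0.6],[0,0,0,0,0,0,0.3],[0,0,0,0,0,0,0.3],[0,0,0,0,0,0,0.3]]}}

```text
time: 25.8
tcp_pos: [0.4434, 0.3404, 0.0821]
tcp_rot: [180.0, 0.0, -7.0]
ft_force: [-0.1, 0.2, 0.3]
width: 0.347
```

{"op": "arm_command", "data": {"steps": [[0,0,-10,0,0,0,0.3],[0,0,-30,0,0,0,0.3],[0,0,-65,0,0,0,0.3],[0,0,-100,0,0,0,0],[0,0,-125,0,0,0,-1],[0,0,-130,0,0,0,-1],[0,0,-130,0,0,0,-1]]}}

```text
time: 26.5
tcp_pos: [0.4437, 0.3406, 0.2133]
tcp_rot: [-179.9, -0.1, -7.0]
ft_force: [0.1, -0.3, -1.0]
width: 0.982
```

```bash
python3 -c "
from h import *
im,d,M,P=cap('top'); w=world(d,M,P)
im,d,M,P=cap('wrist','w10.png'); w2=world(d,M,P); cap('scene','s2.png')
for w in (w,w2):
  p=w.reshape(-1,3);p=p[~np.isnan(p[:,2])]
  b=p[(p[:,0]>.36)&(p[:,0]<.52)&(p[:,1]>.29)&(p[:,1]<.40)]
  for z in ((.073,.083),(.093,.105)):
    q=b[(b[:,2]>z[0])&(b[:,2]<z[1])]
    if len(q)>9:print('cover',len(q),rect(q),q[:,2].mean().round(4),np.linalg.lstsq(np.c_[q[:,:2],np.ones(len(q))],q[:,2],rcond=None)[0][:2].round(3))
go(443,341,210,-6.9)"
```

```text
cover 1285 (array([441.8, 339.7]), array([130. ,  81.5]), -6.9) 0.0782 [-0.001  0.005]
cover 62 (array([458.7, 337.4]), array([24.8, 14.8]), -5.7) 0.098 [-0.005  0.131]
cover 9857 (array([442.7, 339.1]), array([128.9,  80.2]), -6.9) 0.0796 [-0.    -0.001]
cover 982 (array([443. , 338.9]), array([59.8, 13.5]), -7.3) 0.0992 [-0.006  0.006]
t 26.65 pos [442.9 339.8 210.9] [ 1.799e+02  1.000e-01 -7.000e+00] w 1.003 F [-0.2  0.1 -0.1] | MOVE [-0.  -1.2  0.9] [ 0.1  0.1 -0.1]
```

View pics/w10.png

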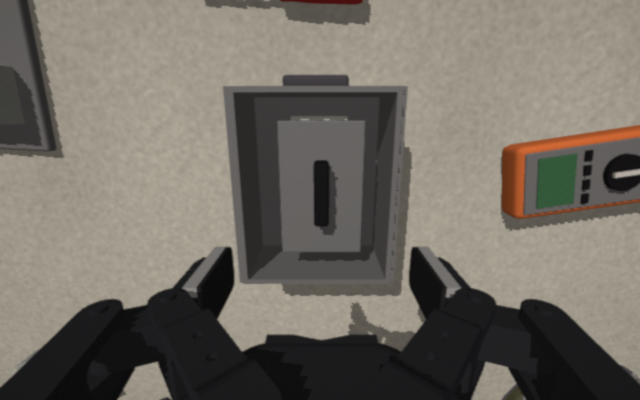

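View pics/s2.png

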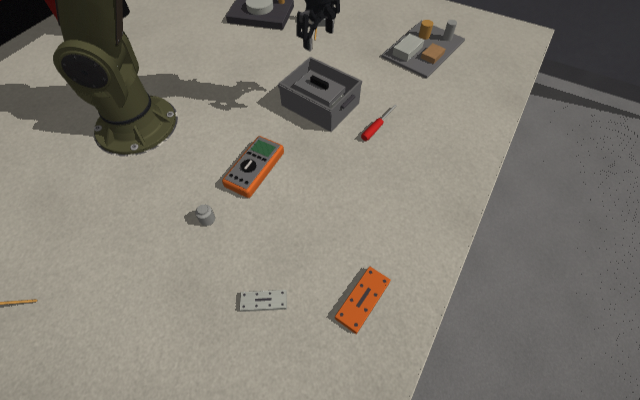

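The last two views show the cover level on the stack, with its lid at wrist (320,187) and its rib up at (321,193). The meter, lens, driver and both look-alikes are where they were, and the gripper is clear. I'm handing in.

```bash
python3 -c "
from rig import r
print(r.close_job())"
```

```text
the job is handed in; nothing more can be done
None
```

The three parts are stacked in the box as asked: steel base on the floor, the large aluminium plate flat on it, and the cover on top with its rib up. I handed the job in at about 26.7 s, and `close_job` gives no verdict.

| Part | Centre x, y (mm) | Yaw | Top height (mm) |
|---|---|---|---|
| Box | 441.5, 344 | -6.8° | – |
| Base | 441.3, 342.8 | -6.5° | 39 |
| Plate | 441.7, 341.5 | -6.8° to -7.2° | 59 |
| Cover | 442.3, 339.4 | -6.9° | 79 (lid) |

- **Fit:** the heights match a full stack. Plate and cover measured level, and neighbouring parts are centred within about 2 mm. The cover sits about 2 mm to one side of the plate.
- **Setting down:** each part was lowered to contact before release, with at most about 5 N at the wrist.
- **Left alone:** in the last scene picture the meter, lens, screwdriver and both look-alike plates look where they were. I checked these by eye only.
- **Checks that disagreed:** the network missed the base in the top and wrist views, so I measured it from depth instead. The top camera's rib reading covered only part of the rib (62 points, about 25 mm of its 60 mm), but the wrist view showed it whole and level.

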